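# Turn the sample carousel to the reading station

## Robot

A 6-joint arm with a two-finger parallel gripper is mounted at the origin on a cart in front of the work surface, level with it; the furniture and walls round the work are solid. World frame = base frame: x ahead of the robot, y to its left, z up, the work surface at z = 0. Lengths are in mm, angles in degrees, forces in N, time in s.
With the tool pointing down it reaches from about 350 to 850 mm from the base axis. Payload 8.1 kg.
Tool frame: the origin (TCP) lies at the very end of the fingers, on their centre line; the grasp point (between the pads) lies 19 mm behind it (r.grasp_offset is the distance from the TCP to the grasp point, in mm); z points along the fingers, y is the line along which they close (so a half turn about z gives the same grasp; the last joint's range is limited). The gripper opens to 85 mm and grips with 20 to 120 N. Pads are 22 mm wide; open, the fingers measure 114 mm over their backs; the gripper's body (76 mm by 85 mm) begins 54 mm behind the grasp point. The pads swing forward as they close: fully open they stand 13 mm farther back than shut.
Start: joints at [59.565, 7.471, 85.268, -0, 87.261, -4.893], TCP at [258.688, 541.374, 231.292] pointing down, gripper open.
Joint ranges: [-169.43, 169.43], [-51.17, 129.36], [1.28, 143.12], [-76.62, 256.62], [0, 156.53], [-152.29, 152.29]. Speed limits (degrees/s): [136.94, 136.94, 159.86, 180, 180, 180].

## Interface

Orientations are given as [roll, pitch, yaw] about the fixed x, y, z axes, in that order (R = Rz(yaw) Ry(pitch) Rx(roll)).
In Python, from bench import r gives the robot as it stands.
- The arm moves only by the tool carry_out, never from a script. Its argument "commands" is a list of rows, each an object with "jaw": the finger opening in m, from 0 to 0.0854; "translation": the shift along the tool's x, y, z in m, a list of three; "spin": the turn about the tool's z in rad. A call has exactly 8 rows; each row shifts and turns the commanded pose from where the row before left it, along the tool's axes as they then stand; what a row does not reach is not made up. A row lasts 1/12 s, in which the tool goes at most 41.7 mm and 7.16 degrees, less where a joint would pass 70% of its speed; a pose out of reach is approached as far as the arm can. A call is refused whole if a number of a shift passes 0.0417 or a number of a turn 0.125, either way. A call with a gripper value outside its range is refused whole. The fingers move at their own pace and stop on an object; "squeeze" is the grip in N (left out, the last holds). Time passes only in rows, so rows that do not move let the fingers close, or fill a call up. It gives the time, the measured TCP pose, the force, the opening and the grip force at its end, in the units of the state.
- r.sense(): the state, without advancing time (a new reading comes with each control period).
- r.snapshot(name): name is "scene" or "top" or "wrist"; returns a dict with "pixels" (384x512x3 uint8, blue, green, red), "K" (3x3 intrinsics, pixels), "extrinsics" (4x4, takes a point from camera to world coordinates). Camera axes: x right, y down, z forward; pixel columns grow to the right and rows downward; lengths in mm; the calibration is good to about 2 mm. A picture is of the moment at which its call begins. There is no depth.
- r.hand_in(): hands the job in; it is judged then, once.
Trained networks look in a picture, given as the dict that the camera call returned (one of the last four; its "shot" number tells which), for a name from the list of things; names that differ only in an ending like _2 or _b are one class to them, and where a whole thing is asked for, a point or a joint stands for the part that bears it (a point fixed in the world has none). Each returns a list of dicts, best first, with "score" (0 to 1); they miss things now and then, are a little off and sometimes report something else, mostly with a low value. They report only what shows in the picture. A call takes as long as a camera call.
- r.spot_in(picture, target): "xy" ([column, row] in pixels, amid what is visible of it).
- r.regions_of(picture, target): "pixels" (384x512 bool, what is visible of it) and "xy" ([column, row] in pixels, amid what is visible of it).
- r.landmark_of(picture, target): "xy" ([column, row] in pixels: a listed point, or the origin of a listed thing).
The state is a dict: "time": time; "joint_pos": joint angles; "qd": joint speeds; "joint_efforts": joint torques, N m; "tool_pos": TCP position; "tcp_rot": TCP orientation; "ft_force": force on the tool from outside, world axes, zero at the start; "wrist_torque": the same for the moment, N m; "finger_gap": finger opening in mm; "grip_force": force on a finger pad.
Only numpy, scipy, OpenCV 4.12 (cv2) and the standard library are available. Lean on these libraries where they do the work, as an engineer would, in place of code of your own. Each camera call takes 0.05 s, during which the arm holds its last target. There are 200 camera calls.

## Task

With a fingertip, push the spokes of the sample carousel round until the vial with the red cap stands at the reading station, in line between the wheel's axis and the post. Then push the orange paddle of the reading arm until the arm is fully round at its stop, with the black head over that vial, and draw back. Do not touch or lift the vials: they stay in their seats; leave everything else on the bench where it stands.

Things in the scene. Friction and masses are not known exactly. Their poses are not given: they have to be found in the camera images.
- carousel_base: Grey fixed foot of the sample carousel: disc of 132 mm diameter, 11 mm high, with a 44 mm wide, 10 mm high bridge to an upright steel post (18 mm diameter) 125 mm from the wheel's axis; the bridge ends 160 mm from the axis. Screwed down. Origin: on the wheel's vertical axis at worktop height, z up; -y points from the axis to the post.
- wheel: Spoked wheel, turns both ways about the foot's vertical axis (friction 0.08 N m; stays where it is left, no detents). White floor disc, 124 mm diameter, top 22 mm above the worktop; six tube seats, 46 mm from the axis, 60 degrees apart, rims at 46 mm height, one empty; hub to 58 mm. Origin: on the axis at worktop height, z up; +x points along one seat and its spoke.
- spoke_ball (a point): Centre of the 16 mm black ball at the end of the wheel's +x spoke, 104 mm from the axis, 40 mm above the worktop. Six such 9 mm thick steel spokes, 60 degrees apart, each in line with a seat, run level from 56 to 104 mm from the axis; the gaps between them are empty beyond 62 mm, but for the bridge, post and reading arm.
- station (a point): The reading station: fixed point on the foot, 46 mm from the axis straight towards the post (marked by a yellow stripe on the bridge), 22 mm above the worktop, where the foot of the vial to be read belongs.
- reader (a joint): Reading arm, a lever on top of the post, turning about the vertical: 0 = parked, 1.2 rad = at its stop with the head over the station; grows counter-clockwise seen from above. Starts between 0 and 0.3. Friction 0.06 N m; stays where it is left. Its bars lie 96 to 106 mm above the worktop, the black head on one side of the pivot, the orange paddle on the other.
- reader_head (a point): Centre of the underside of the black head (28 mm diameter, 90 to 114 mm above the worktop, 12 mm over the vial tops), 79 mm from the pivot.
- reader_paddle (a point): Centre of the upright orange paddle at the tail of the reading arm, 70 mm from the pivot, on the far end from the head: 30 mm long along the arm, 5 mm thick, 72 to 106 mm above the worktop. Pushed sideways, counter-clockwise about the pivot, it brings the head over the station.
- reader_pivot (a point): Pivot of the reading arm, on the axis of the post, 101 mm above the worktop; the pivot cap is 26 mm wide and reaches to 108 mm.
- vial_red: clear 15 mm round vial, 56 mm tall, with a red cap: the sample to be read; stands loose in one of the wheel's seats (1.5 mm play all round), its foot 22 mm and its top 78 mm above the worktop. Origin: centre of its foot.
- vial_white_a: 15 mm round vial, 56 mm tall, brown, with a white cap; stands loose in one of the wheel's seats (1.5 mm play all round), its foot 22 mm and its top 78 mm above the worktop. Origin: centre of its foot.
- vial_white_b: 15 mm round vial, 56 mm tall, brown, with a white cap; stands loose in one of the wheel's seats (1.5 mm play all round), its foot 22 mm and its top 78 mm above the worktop. Origin: centre of its foot.
- vial_blue_a: clear 15 mm round vial, 56 mm tall, with a blue cap; stands loose in one of the wheel's seats (1.5 mm play all round), its foot 22 mm and its top 78 mm above the worktop. Origin: centre of its foot.
- vial_blue_b: clear 15 mm round vial, 56 mm tall, with a blue cap; stands loose in one of the wheel's seats (1.5 mm play all round), its foot 22 mm and its top 78 mm above the worktop. Origin: centre of its foot.
- beaker_100: Bystander: clear 100 ml beaker, 58x54x71 mm, loose on the worktop. Origin: centre of its underside.
- erlenmeyer: Bystander: conical flask with pink contents, 62x62x100 mm, loose on the worktop. Origin: centre of its underside.
- pipette_bulb: Bystander: red rubber pipette bulb, 51x58x84 mm, loose on the worktop. Origin: centre of its underside.
- timer: Bystander: cream square timer, 40x64x64 mm, loose on the worktop. Origin: centre of its underside.
- petri_dish: Bystander: clear flat dish, 59x59x12 mm, loose on the worktop. Origin: centre of its underside.
- dropper_bottle: Bystander: amber dropper bottle with black teat, 30x30x94 mm, loose on the worktop. Origin: centre of its underside.
- beaker_50: Bystander: small beaker, pale blue contents, 50x46x59 mm, loose on the worktop. Origin: centre of its underside.

How it is judged:
By the outcome, as a careful person would: the job done as asked, in the order asked, and still so for the second after the job is handed in, with the robot touching nothing.
It also fails if it takes over 72 s, if anything falls off the work surface, if the arm or the gripper's body presses on something with over 40 N, if the wrist force passes 120 N, or if a joint passes its speed limit or range.

## Working session

There is one attempt and no reset: what is moved stays moved. The work goes in short steps, Python scripts to look and compute and a tool call to move; the robot and the scene stay as the last step left them, time stands still between calls to the robot, and variables do not carry over. Pictures are saved under pics/ and viewed, at most 10 in all, crops included, and the job is handed in when it is done.

Besides the shell and the picture viewer there is one more tool, called after "Request:" as name([rows], argument=value, ...), one row to a line, values as JSON. carry_out: Moves the arm, as the interface text tells. Its arguments: {"type":"object","properties":{"commands":{"type":"array","items":{"type":"object","properties":{"jaw":{"type":"number"},"translation":{"type":"array","items":{"type":"number"}},"spin":{"type":"number"}}}},"squeeze":{"type":"number"}},"required":["commands"]}

```bash
mkdir -p pics; cat > h.py <<'E'
import numpy as np, cv2
from bench import r
def ray(p,xy):
    K=np.array(p["K"]);T=np.array(p["extrinsics"])
    d=T[:3,:3]@np.linalg.solve(K,[xy[0],xy[1],1.]);return T[:3,3],d
def at(p,xy,z):
    o,d=ray(p,xy);return (o+d*(z-o[2])/d[2])[:2]
def proj(p,P):
    K=np.array(p["K"]);T=np.array(p["extrinsics"])
    q=K@(T[:3,:3].T@(np.array(P,float)-T[:3,3]));return q[:2]/q[2]
E
python3 - <<'E'
from h import *
ims=[]
for n in("scene","top"):
    p=r.snapshot(n);cv2.imwrite(f"pics/{n}0.png",cv2.resize(p["pixels"],(800,600)))
    print(n,np.array(p["extrinsics"])[:3,3].round())
    for t,z in(("carousel_base",0),("wheel",0),("spoke_ball",40),("station",22),("reader_head",90),("reader_paddle",89),("reader_pivot",101),("vial_red",22),("vial_blue_a",22),("vial_white_a",22)):
        for d in r.landmark_of(p,t)[:2]: print(t,round(d["score"],2),np.round(d["xy"]),at(p,d["xy"],z).round(1))
    if n=="top":
      for t in("vial_red","beaker_100","erlenmeyer","pipette_bulb","timer","petri_dish","dropper_bottle","beaker_50"):
        for d in r.spot_in(p,t)[:1]: print(t,round(d["score"],2),np.round(d["xy"]),at(p,d["xy"],78 if t=="vial_red" else 40).round(1))
E
```

```text
scene [-198. -535.  851.]
carousel_base 0.75 [219. 210.] [590.9  49.9]
wheel 0.74 [218. 211.] [584.4  50.6]
wheel 0.31 [294. 279.] [ 468.6 -268.1]
spoke_ball 0.76 [190. 192.] [573.1 146.5]
station 0.96 [232. 208.] [596.6   7.9]
station 0.74 [342. 239.] [ 649.1 -326.6]
reader_head 0.78 [255. 183.] [661.3 -33.3]
reader_paddle 0.7 [250. 223.] [ 506.2 -111.5]
reader_pivot 0.64 [255. 197.] [594.8 -74.7]
vial_red 0.49 [216. 191.] [636.8  94.2]
vial_blue_a 0.54 [211. 212.] [547.4  47. ]
vial_blue_a 0.42 [235. 210.] [595.7  -5.3]
vial_white_a 0.56 [223. 215.] [558.2  11.2]
vial_white_a 0.36 [230. 197.] [637.6  39.4]
top [ 434.  -44. 1110.]
wheel 0.68 [240. 155.] [753.8  -1.5]
wheel 0.67 [224. 208.] [588.9  48.8]
spoke_ball 0.86 [188. 216.] [562.4 147.9]
spoke_ball 0.23 [334. 250.] [ 456.1 -266.1]
station 0.67 [241. 209.] [581.2  -3.1]
reader_head 0.89 [254. 180.] [653.3 -44.4]
reader_head 0.28 [222. 206.] [582.   44.6]
reader_paddle 0.85 [278. 229.] [ 514.5 -107.1]
reader_pivot 0.86 [266. 207.] [574.3 -76.2]
reader_pivot 0.47 [346. 177.] [ 653.9 -299.8]
vial_red 0.57 [223. 208.] [585.6  49.3]
vial_red 0.52 [211. 195.] [624.6  83.3]
vial_blue_a 0.55 [217. 222.] [543.7  65.6]
vial_blue_a 0.35 [238. 201.] [606.8   5.1]
vial_white_a 0.73 [222. 207.] [587.7  50.8]
vial_white_a 0.61 [234. 217.] [558.5  16.8]
beaker_100 0.88 [282. 147.] [ 762.7 -129.9]
erlenmeyer 0.71 [239. 154.] [746.1  -1.3]
pipette_bulb 0.66 [343. 177.] [ 667.  -307.9]
timer 0.56 [140. 170.] [702.7 291.9]
petri_dish 0.59 [332. 249.] [ 458.2 -262.8]
beaker_50 0.88 [282. 147.] [ 762.7 -129.9]
```

```bash
python3 - <<'E'
from h import *
p=r.snapshot("top");a=p["pixels"][110:290,140:380];cv2.imwrite("pics/topc.png",cv2.resize(a,(800,600),interpolation=cv2.INTER_CUBIC))
E
```

```text
(no output)
```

View pics/topc.png

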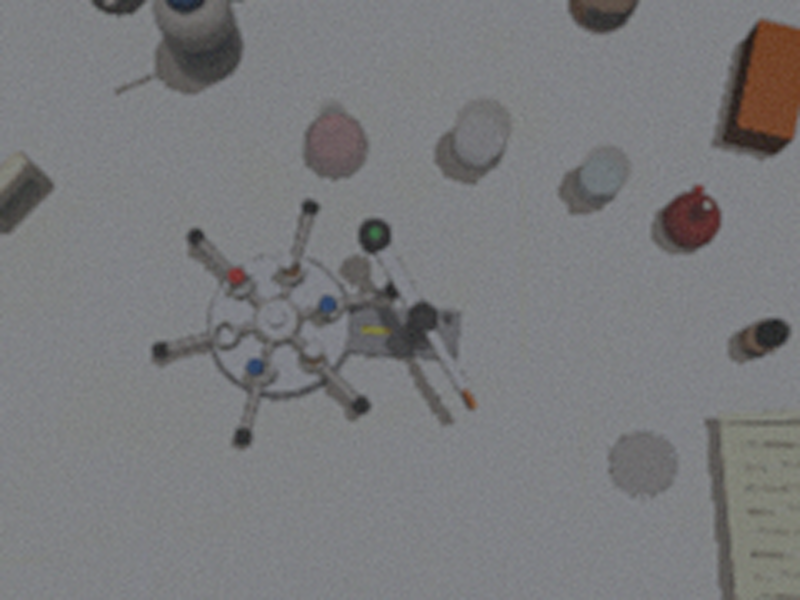

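View pics/scene0.png

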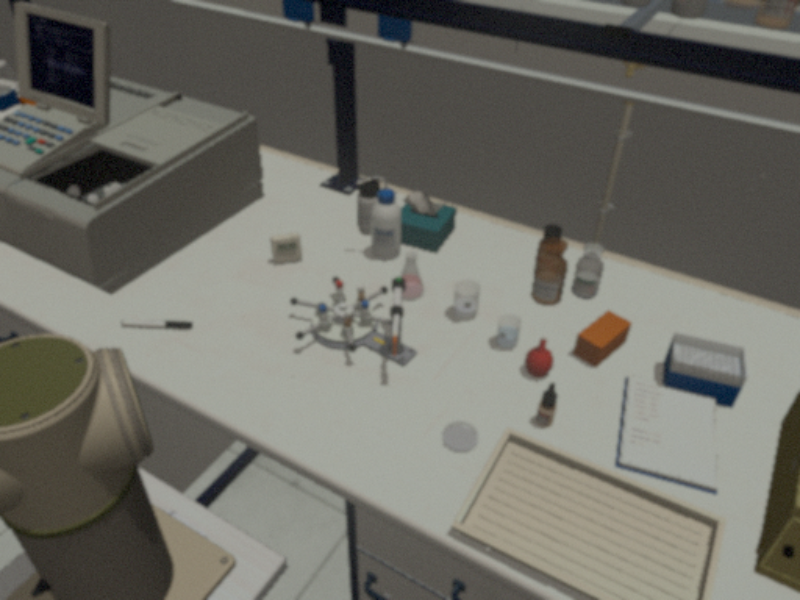

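The top crop shows the wheel axis at about (277,322) and the red cap at (237,275), with its spoke ball at (196,237). The post cap is at (425,317), the head at (375,235) and the paddle at (470,400). The side of the wheel towards the robot and its left is clear. The scene view agrees. Next I fit the geometry.

```bash
cat >> h.py <<'E'
from scipy.optimize import least_squares
def balls(p,guess,win=6):
    g=cv2.GaussianBlur(cv2.cvtColor(p["pixels"],cv2.COLOR_BGR2GRAY),(3,3),0).astype(float);out=[]
    for u,v in guess:
        u0,v0=int(round(u)),int(round(v));s=g[v0-win:v0+win+1,u0-win:u0+win+1]
        w=np.clip(np.median(s)-35-s,0,None)
        if w.sum()<30: out.append(None);continue
        yy,xx=np.mgrid[-win:win+1,-win:win+1];out.append((u0+(w*xx).sum()/w.sum(),v0+(w*yy).sum()/w.sum()))
    return out
def ballpos(c,phi,k): 
    a=np.radians(phi+60*k);return [c[0]+104*np.cos(a),c[1]+104*np.sin(a),40]
E
python3 - <<'E'
from h import *
p=r.snapshot("top")
px=[(140+.3*x,110+.3*y) for x,y in((196,237),(310,207),(160,351),(243,437),(361,405))]
ks=[0,-1,2-1,2,3]
m=balls(p,px,5);print([np.round(q,1) if q else None for q in m])
f=lambda s:np.concatenate([proj(p,ballpos(s[:2],s[2],k))-q for k,q in zip(ks,m) if q])
s=least_squares(f,[588,49,44]);print(s.x.round(1),f(s.x).round(2))
c=s.x[:2]
for n in("reader_pivot","station","reader_paddle","reader_head"):
    z={"reader_pivot":108,"station":22,"reader_paddle":89,"reader_head":90}[n]
    d=r.landmark_of(p,n)[0];q=at(p,d["xy"],101 if n=="reader_pivot" else z);v=q-c;print(n,q.round(1),np.hypot(*v).round(1),np.degrees(np.arctan2(v[1],v[0])).round(1))
q=at(p,(140+.3*237,110+.3*275),78)-c;print("red",np.hypot(*q),np.degrees(np.arctan2(q[1],q[0])))
q=at(p,(140+.3*375,110+.3*330),10)-c;print("stripe",np.hypot(*q),np.degrees(np.arctan2(q[1],q[0])))
t=r.sense();print(t["tcp_rot"],t["joint_pos"],t["finger_gap"])
E
```

```text
[array([198.3, 180.7]), array([232.6, 172. ]), array([187.8, 215. ]), array([212.5, 240.7]), array([247.6, 231.3])]
[589.9  48.5  43.5] [-0.04  0.14 -0.04  0.2  -0.06 -0.18 -0.   -0.14  0.15 -0.01]
reader_pivot [582.  -69.6] 118.3 -93.9
station [594.1  -1. ] 49.6 -85.2
reader_paddle [ 516.6 -113.8] 178.0 -114.3
reader_head [ 692.  -229.9] 296.4 -69.9
red 43.99548095456191 41.50069004047671
stripe 86.67662502244914 -94.76339925510861
[-1.79999992e+02 -1.59812898e-03  1.54457670e+02] [ 5.95641616e+01  7.46935347e+00  8.52685658e+01  1.59344042e-03
  8.72622250e+01 -4.89358432e+00] 85.68173361790404
```

Request:
carry_out([
  {"jaw": 0, "translation": [-0.028, -0.0221, 0], "spin": 0},
  {"jaw": 0, "translation": [-0.028, -0.0221, 0], "spin": 0},
  {"jaw": 0, "translation": [-0.028, -0.0221, 0], "spin": 0},
  {"jaw": 0, "translation": [-0.028, -0.0221, 0], "spin": 0},
  {"jaw": 0, "translation": [-0.028, -0.0221, 0], "spin": 0},
  {"jaw": 0, "translation": [-0.028, -0.0221, 0], "spin": 0},
  {"jaw": 0, "translation": [-0.028, -0.0221, 0], "spin": 0},
  {"jaw": 0, "translation": [-0.028, -0.0221, 0], "spin": 0},
], squeeze=20)

```text
time: 2.47
tool_pos: [385.0, 283.8, 231.5]
tcp_rot: [180.0, 0.0, 154.5]
ft_force: [0.8, 0.4, -0.1]
finger_gap: 0.0
grip_force: 0.0
```

Request:
carry_out([
  {"jaw": 0, "translation": [-0.028, -0.0221, 0], "spin": 0},
  {"jaw": 0, "translation": [-0.028, -0.0221, 0], "spin": 0},
  {"jaw": 0, "translation": [-0.028, -0.0221, 0], "spin": 0},
  {"jaw": 0, "translation": [-0.028, -0.0221, 0], "spin": 0},
  {"jaw": 0, "translation": [-0.028, -0.0221, 0], "spin": 0},
  {"jaw": 0, "translation": [-0.028, -0.0221, 0], "spin": 0},
  {"jaw": 0, "translation": [-0.028, -0.0221, 0], "spin": 0},
  {"jaw": 0, "translation": [-0.028, -0.0221, 0], "spin": 0},
])

```text
time: 3.13
tool_pos: [511.0, 27.4, 231.5]
tcp_rot: [180.0, 0.0, 154.4]
ft_force: [0.1, 0.6, -0.7]
finger_gap: -0.2
grip_force: 0.0
```

Request:
carry_out([
  {"jaw": 0, "translation": [0, 0, 0.012], "spin": -0.085},
  {"jaw": 0, "translation": [0, 0, 0.012], "spin": -0.085},
  {"jaw": 0, "translation": [0, 0, 0.012], "spin": -0.085},
  {"jaw": 0, "translation": [0, 0, 0.012], "spin": -0.085},
  {"jaw": 0, "translation": [0, 0, 0.012], "spin": -0.085},
  {"jaw": 0, "translation": [0, 0, 0.012], "spin": -0.085},
  {"jaw": 0, "translation": [0, 0, 0.012], "spin": -0.085},
  {"jaw": 0, "translation": [0, 0, 0.012], "spin": -0.085},
])

```text
time: 3.8
tool_pos: [510.5, 29.2, 134.8]
tcp_rot: [-180.0, 0.0, -166.3]
ft_force: [-0.3, 1.0, 0.0]
finger_gap: -0.2
grip_force: 0.0
```

```bash
python3 - <<'E'
from h import *
p=r.snapshot("wrist");im=p["pixels"].copy()
c=[589.9,48.5]
for k in range(6): cv2.circle(im,tuple(int(v) for v in proj(p,ballpos(c,43.5,k))),4,(0,255,255),1)
for P in ([510,29,30],[581,-76,101]): cv2.circle(im,tuple(int(v) for v in proj(p,P)),4,(255,0,255),1)
print(np.array(p["extrinsics"]).round(2))
cv2.imwrite("pics/w1.png",cv2.resize(im,(800,600)))
E
```

```text
[[-2.4000e-01  9.4000e-01  2.6000e-01  4.4651e+02]
 [ 9.7000e-01  2.3000e-01  6.0000e-02  1.5220e+01]
 [-0.0000e+00  2.6000e-01 -9.6000e-01  2.7758e+02]
 [ 0.0000e+00  0.0000e+00  0.0000e+00  1.0000e+00]]
```

View pics/w1.png

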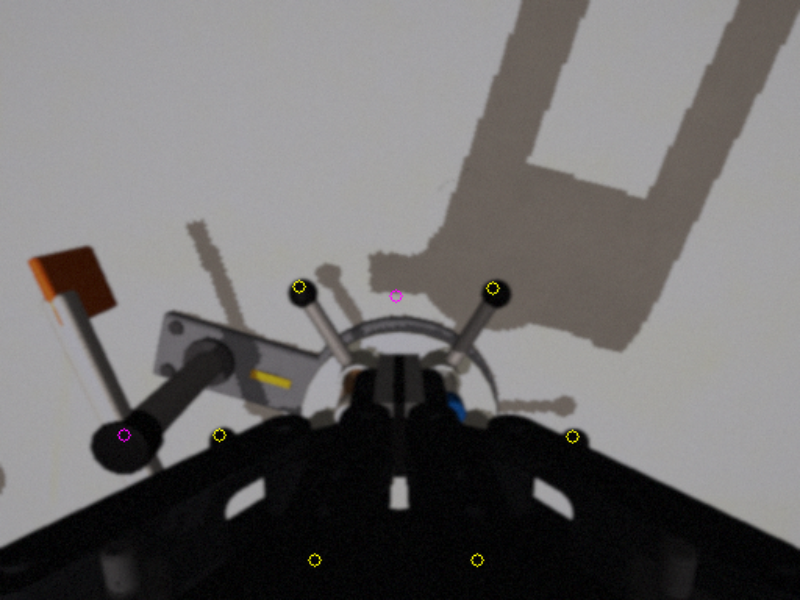

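The wrist view shows the balls 2–3 px from the predicted marks and the gap between them (300,290)–(495,290) centred ahead of the finger. The pivot cap is at (125,440), as predicted. I descend into the gap and start pushing.

Request:
carry_out([
  {"jaw": 0, "translation": [0, 0, 0.013], "spin": 0},
  {"jaw": 0, "translation": [0, 0, 0.013], "spin": 0},
  {"jaw": 0, "translation": [0, 0, 0.013], "spin": 0},
  {"jaw": 0, "translation": [0, 0, 0.013], "spin": 0},
  {"jaw": 0, "translation": [0, 0, 0.013], "spin": 0},
  {"jaw": 0, "translation": [0, 0, 0.013], "spin": 0},
  {"jaw": 0, "translation": [0, 0, 0.013], "spin": 0},
  {"jaw": 0, "translation": [0, 0, 0.013], "spin": 0},
])

```text
time: 4.52
tool_pos: [510.8, 29.2, 31.2]
tcp_rot: [-180.0, 0.0, -166.7]
ft_force: [1.0, -0.0, 0.2]
finger_gap: -0.0
grip_force: 0.0
```

Request:
carry_out([
  {"jaw": 0, "translation": [-0.0001, 0.0041, 0], "spin": 0.05},
  {"jaw": 0, "translation": [-0.0001, 0.0041, 0], "spin": 0.05},
  {"jaw": 0, "translation": [-0.0001, 0.0041, 0], "spin": 0.05},
  {"jaw": 0, "translation": [-0.0001, 0.0041, 0], "spin": 0.05},
  {"jaw": 0, "translation": [-0.0001, 0.0041, 0], "spin": 0.05},
  {"jaw": 0, "translation": [-0.0001, 0.0041, 0], "spin": 0.05},
  {"jaw": 0, "translation": [-0.0001, 0.0041, 0], "spin": 0.05},
  {"jaw": 0, "translation": [-0.0001, 0.0041, 0], "spin": 0.05},
])

```text
time: 5.18
tool_pos: [509.5, 61.8, 31.8]
tcp_rot: [-180.0, 0.0, 170.2]
ft_force: [-0.5, -1.0, 0.0]
finger_gap: -0.3
grip_force: 0.5
```

Request:
carry_out([
  {"jaw": 0, "translation": [-0.0002, 0.0057, 0], "spin": 0.07},
  {"jaw": 0, "translation": [-0.0002, 0.0057, 0], "spin": 0.07},
  {"jaw": 0, "translation": [-0.0002, 0.0057, 0], "spin": 0.07},
  {"jaw": 0, "translation": [-0.0002, 0.0057, 0], "spin": 0.07},
  {"jaw": 0, "translation": [-0.0002, 0.0057, 0], "spin": 0.07},
  {"jaw": 0, "translation": [-0.0002, 0.0057, 0], "spin": 0.07},
  {"jaw": 0, "translation": [-0.0002, 0.0057, 0], "spin": 0.07},
  {"jaw": 0, "translation": [-0.0002, 0.0057, 0], "spin": 0.07},
])

```text
time: 5.85
tool_pos: [528.6, 102.7, 31.6]
tcp_rot: [-180.0, -0.0, 138.1]
ft_force: [-2.0, 0.7, 0.7]
finger_gap: -0.4
grip_force: 0.7
```

Request:
carry_out([
  {"jaw": 0, "translation": [-0.0003, 0.0065, 0], "spin": 0.08},
  {"jaw": 0, "translation": [-0.0003, 0.0065, 0], "spin": 0.08},
  {"jaw": 0, "translation": [-0.0003, 0.0065, 0], "spin": 0.08},
  {"jaw": 0, "translation": [-0.0003, 0.0065, 0], "spin": 0.08},
  {"jaw": 0, "translation": [-0.0003, 0.0065, 0], "spin": 0.08},
  {"jaw": 0, "translation": [-0.0003, 0.0065, 0], "spin": 0.08},
  {"jaw": 0, "translation": [-0.0003, 0.0065, 0], "spin": 0.08},
  {"jaw": 0, "translation": [-0.0003, 0.0065, 0], "spin": 0.08},
])

```text
time: 6.52
tool_pos: [573.3, 128.3, 31.6]
tcp_rot: [-180.0, -0.0, 101.4]
ft_force: [-1.2, 0.4, 0.7]
finger_gap: -0.3
grip_force: 0.7
```

Request:
carry_out([
  {"jaw": 0, "translation": [-0.0002, 0.0057, 0], "spin": 0.07},
  {"jaw": 0, "translation": [-0.0002, 0.0057, 0], "spin": 0.07},
  {"jaw": 0, "translation": [-0.0002, 0.0057, 0], "spin": 0.07},
  {"jaw": 0, "translation": [-0.0002, 0.0057, 0], "spin": 0.07},
  {"jaw": 0, "translation": [-0.0002, 0.0057, 0], "spin": 0.07},
  {"jaw": 0, "translation": [-0.0002, 0.0057, 0], "spin": 0.07},
  {"jaw": 0, "translation": [-0.0002, 0.0057, 0], "spin": 0.07},
  {"jaw": 0, "translation": [-0.0002, 0.0057, 0], "spin": 0.07},
])

```text
time: 7.18
tool_pos: [618.5, 124.9, 31.8]
tcp_rot: [-180.0, -0.0, 69.4]
ft_force: [-1.1, 1.7, 0.4]
finger_gap: -0.2
grip_force: 0.7
```

```bash
cat > m.py <<'E'
from h import *
import sys
def fit(phi0,name):
    best=None
    p=r.snapshot("top");c0=[589.9,48.5]
    ks=range(6);pr=[proj(p,ballpos(c0,phi0,k)) for k in ks];m=balls(p,pr,5)
    f=lambda s,use:np.concatenate([proj(p,ballpos(s[:2],s[2],k))-m[k] for k in use])
    use=[k for k in ks if m[k] is not None]
    g=lambda s:least_squares(lambda a:f([*c0,a[0]],s),[phi0],loss="soft_l1",f_scale=.3)
    for _ in range(2):
        s=g(use);e=np.abs(f([*c0,s.x[0]],use)).reshape(-1,2).max(1);use=[k for k,x in zip(use,e) if x<1]
        if len(use)<2: break
    print("phi",s.x.round(2),"used",use,"res",e.round(2))
    cv2.imwrite(f"pics/{name}.png",cv2.resize(p["pixels"][130:280,160:360],(800,600),interpolation=cv2.INTER_CUBIC))
    return p
if __name__=="__main__": fit(float(sys.argv[1]),sys.argv[2]); print(r.sense()["tool_pos"])
E
python3 m.py -80 t2
```

```text
phi [-86.39] used [0] res [0.9  1.91 1.73]
[619.40128131 124.27453839  31.9704465 ]
```

View pics/t2.png

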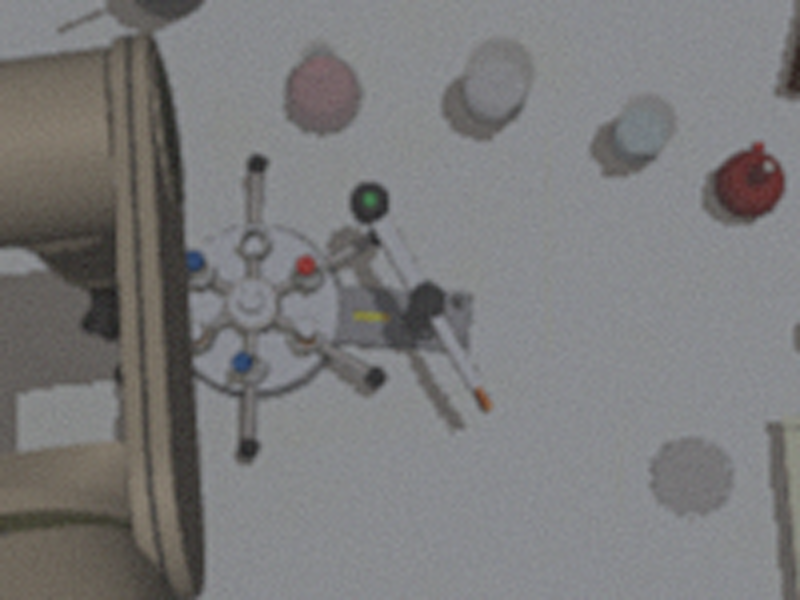

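The red cap at (305,265) has come round beside the station stripe (370,317), with roughly 30° to go. I refit with a better starting guess.

```bash
python3 m.py -63 t3; python3 - <<'E'
from h import *
p=r.snapshot("top");a=p["pixels"].astype(int)
# base direction: yellow stripe and head/paddle of the reader
b,g,rr=a[...,0],a[...,1],a[...,2]
c=np.array([589.9,48.5])
def cen(m,z,n,box):
    y,x=np.nonzero(m[box[1]:box[3],box[0]:box[2]])
    q=at(p,(x.mean()+box[0],y.mean()+box[1]),z);v=q-c;print(n,len(x),q.round(1),np.hypot(*v).round(1),np.degrees(np.arctan2(v[1],v[0])).round(2));return q
cen((rr-b>40)&(g-b>30),10,"stripe",(240,200,265,220))
gr=a.sum(2)/3
# cap of pivot: darkest
cen(gr<70,108,"cap",(258,196,278,212))
h=cen(gr<75,114,"head",(243,170,262,190))
pd=cen((rr-g>30)&(rr-b>40),106,"paddle",(272,220,290,240))
v=h-pd;print("arm dir",np.degrees(np.arctan2(v[1],v[0])),np.hypot(*v),"pivot",pd+v*70/149)
E
```

```text
phi [-63.08] used [1, 4, 5] res [0.19 0.04 0.08]
[618.96724225 124.26482294  31.84176655]
stripe 14 [584.  -36.6] 85.3 -93.94
cap 80 [575.8 -73.5] 122.8 -96.58
head 67 [646.6 -38.3] 103.7 -56.86
paddle 8 [ 512.5 -112.8] 178.9 -115.63
arm dir 29.049694926798562 153.34409282106265 pivot [575.50393699 -77.78797108]
```

Request:
carry_out([
  {"jaw": 0, "translation": [-0.0001, 0.0048, 0], "spin": 0.06},
  {"jaw": 0, "translation": [-0.0001, 0.0048, 0], "spin": 0.06},
  {"jaw": 0, "translation": [-0.0001, 0.0048, 0], "spin": 0.06},
  {"jaw": 0, "translation": [-0.0001, 0.0048, 0], "spin": 0.06},
  {"jaw": 0, "translation": [-0.0001, 0.0048, 0], "spin": 0.06},
  {"jaw": 0, "translation": [-0.0001, 0.0048, 0], "spin": 0.06},
  {"jaw": 0, "translation": [-0.0001, 0.004, 0], "spin": 0.05},
  {"jaw": 0, "translation": [-0.0001, 0.004, 0], "spin": 0.05},
])

```text
time: 8.0
tool_pos: [648.5, 104.8, 31.5]
tcp_rot: [-180.0, -0.0, 43.3]
ft_force: [-0.2, 1.9, -0.1]
finger_gap: 0.2
grip_force: 0.6
```

```bash
python3 m.py -90 t4; python3 - <<'E'
from h import *
p=r.snapshot("top");c=np.array([589.9,48.5])
g=np.mean([r.snapshot("top")["pixels"].astype(float).mean(2) for _ in range(12)],0)
np.save("g.npy",g)
# rectify z=10 plane, 0.5 mm/px; rows=x from 530..640, cols=y from -120..-20
X,Y=np.meshgrid(np.arange(530,640,1.),np.arange(-120,-15,1.),indexing="ij")
uv=np.array([[proj(p,[x,y,10]) for x,y in zip(a,b)] for a,b in zip(X,Y)],np.float32)
im=cv2.remap(g.astype(np.float32),uv[...,0],uv[...,1],cv2.INTER_LINEAR)
im=np.clip(im[::-1,::-1],0,255).astype(np.uint8) # up=+x, right=-y
cv2.imwrite("pics/br.png",cv2.resize(im,None,fx=5,fy=5,interpolation=cv2.INTER_CUBIC));print(im.shape)
E
```

```text
phi [-88.67] used [1, 3, 5] res [0.28 0.02 0.05]
[649.0025869  104.13625319  31.56848157]
(110, 105)
```

View pics/br.png

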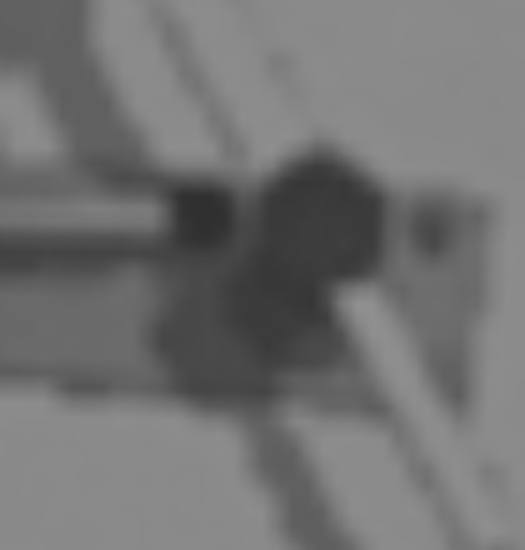

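The rectified bridge shows its end edge from (490,205) to (467,415), its centre 160.7 mm from the axis (160 given). The bridge direction comes out at −94.4° ± 0.5. The red spoke is at −88.7°, so I push 5.7° more.

Request:
carry_out([
  {"jaw": 0, "translation": [0, 0.0014, 0], "spin": 0.017},
  {"jaw": 0, "translation": [0, 0.0014, 0], "spin": 0.017},
  {"jaw": 0, "translation": [0, 0.0014, 0], "spin": 0.017},
  {"jaw": 0, "translation": [0, 0.0014, 0], "spin": 0.017},
  {"jaw": 0, "translation": [0, 0.0012, 0], "spin": 0.015},
  {"jaw": 0, "translation": [0, 0.0012, 0], "spin": 0.015},
  {"jaw": 0, "translation": [0, 0, 0], "spin": 0},
  {"jaw": 0, "translation": [0, 0, 0], "spin": 0},
])

```text
time: 9.37
tool_pos: [654.0, 98.2, 31.3]
tcp_rot: [180.0, 0.0, 37.7]
ft_force: [0.1, -0.3, -0.1]
finger_gap: -0.3
grip_force: 0.1
```

```bash
python3 m.py -94 t5
```

```text
phi [-95.25] used [1, 3, 5] res [0.33 0.04 0.1 ]
[653.96919386  98.27095683  31.29872116]
```

Request:
carry_out([
  {"jaw": 0, "translation": [0, -0.008, 0], "spin": 0},
  {"jaw": 0, "translation": [0, -0.008, 0], "spin": 0},
  {"jaw": 0, "translation": [0, 0, -0.02], "spin": 0},
  {"jaw": 0, "translation": [0, 0, -0.02], "spin": 0},
  {"jaw": 0, "translation": [0, 0, -0.02], "spin": 0.117},
  {"jaw": 0, "translation": [0, 0, -0.02], "spin": 0.117},
  {"jaw": 0, "translation": [0, 0, -0.02], "spin": 0.117},
  {"jaw": 0, "translation": [0, 0, -0.02], "spin": 0.117},
])

```text
time: 10.08
tool_pos: [643.4, 111.9, 152.2]
tcp_rot: [-180.0, 0.0, 10.6]
ft_force: [-0.6, -1.1, 0.6]
finger_gap: -0.3
grip_force: 0.0
```

Request:
carry_out([
  {"jaw": 0, "translation": [-0.0206, 0.02, 0], "spin": 0},
  {"jaw": 0, "translation": [-0.0206, 0.02, 0], "spin": 0},
  {"jaw": 0, "translation": [-0.0206, 0.02, 0], "spin": 0},
  {"jaw": 0, "translation": [-0.0206, 0.02, 0], "spin": 0},
  {"jaw": 0, "translation": [-0.0206, 0.02, 0], "spin": 0},
  {"jaw": 0, "translation": [-0.0206, 0.02, 0], "spin": 0},
  {"jaw": 0, "translation": [-0.0206, 0.02, 0], "spin": 0},
  {"jaw": 0, "translation": [-0.0206, 0.02, 0], "spin": 0},
])

```text
time: 10.75
tool_pos: [511.2, -77.3, 151.2]
tcp_rot: [180.0, -0.0, 10.9]
ft_force: [0.9, -0.8, 0.3]
finger_gap: -0.1
grip_force: 0.0
```

```bash
python3 m.py -95 t6; python3 - <<'E'
from h import *
p=r.snapshot("wrist");cv2.imwrite("pics/w6.png",cv2.resize(p["pixels"],(800,600)))
np.savez("w6.npz",K=p["K"],extrinsics=p["extrinsics"]);print(np.array(p["extrinsics"])[:3,3])
E
```

```text
phi [-94.83] used [2, 3, 4] res [0.13 0.08 0.1 ]
[508.95761574 -80.90115628 150.96925781]
[575.40677778 -66.23671537 293.57277713]
```

View pics/t6.png

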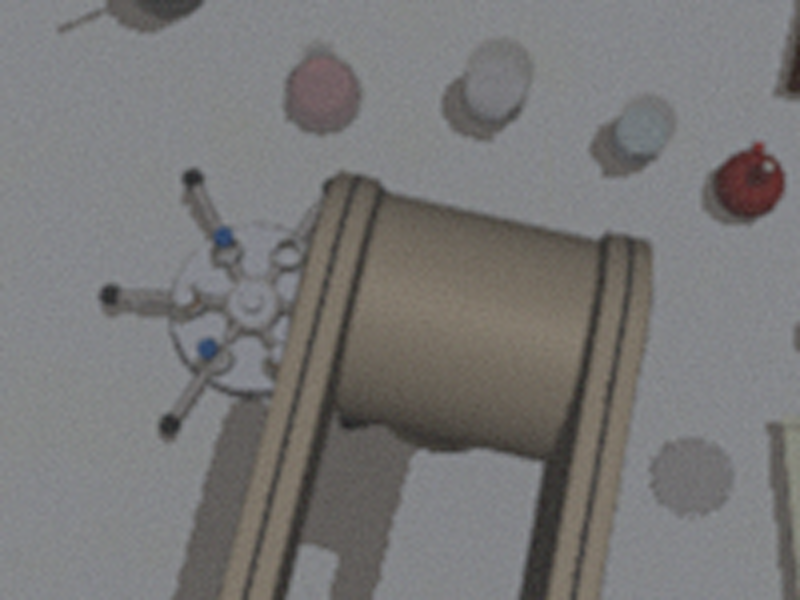

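View pics/w6.png

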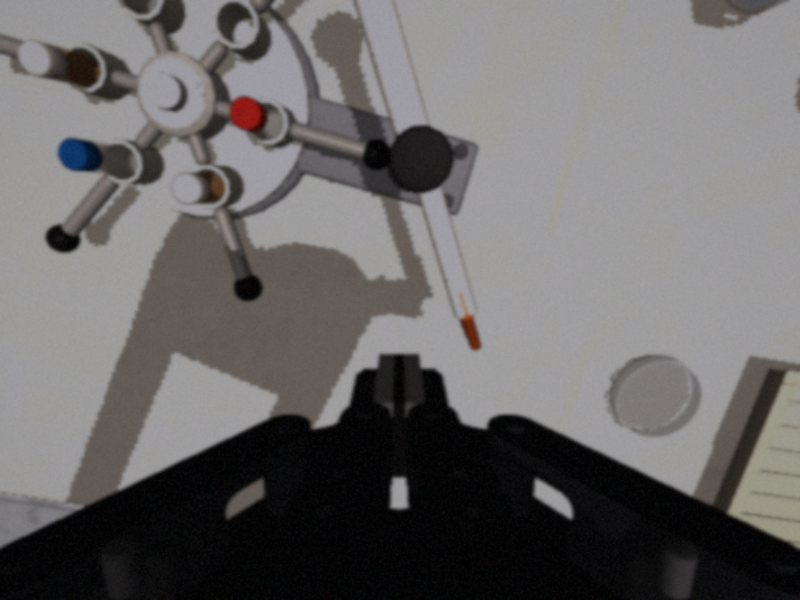

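The wrist view shows the red cap at (248,113), its ball at (377,154), the post cap at (421,159), the bridge end corners at about (478,143) and (458,213), and the paddle at (470,320). I check the alignment from it.

```bash
python3 - <<'E'
from h import *
p=dict(np.load("w6.npz"));S=1/1.5625
b=[((377,154),0),((64,237),-2),((248,288),-1)]
f=lambda s:np.concatenate([proj(p,ballpos(s[:2],s[2],k))-np.array(q)*S for q,k in b])
s=least_squares(f,[590,48,-95]);print(s.x.round(2),f(s.x).round(1));c=s.x[:2]
A=lambda q,z:at(p,np.array(q)*S,z)
def rep(n,q):
    v=q-c;print(n,q.round(1),np.hypot(*v).round(1),np.degrees(np.arctan2(v[1],v[0])).round(2))
rep("cap",A((421,159),108));rep("end",(A((478,143),10)+A((458,213),10))/2)
e=A((478,143),10)-A((458,213),10);print(np.hypot(*e),np.degrees(np.arctan2(e[1],e[0]))-90)
rep("hub",A((169,92),58))
q=A((467,317),106);rep("paddle top inner",q);rep("paddle low",A((477,347),72));rep("bar low end",A((462,293),106))
print(r.sense()["tool_pos"])
E
```

```text
[592.74  49.96 -95.02] [ 0.   0.3 -0.2  0.2  0.2 -0.6]
cap [583.  -74.1] 124.5 -94.48
end [ 581.3 -108.3] 158.7 -94.15
42.00479263408968 -93.45086750653785
hub [592.3  47.7] 2.3 -101.58
paddle top inner [ 523.  -106.9] 171.7 -113.98
paddle low [ 498.5 -123.1] 197.1 -118.57
bar low end [ 533.  -102.4] 163.6 -111.42
[510.28837586 -79.17506474 151.1181367 ]
```

Request:
carry_out([
  {"jaw": 0, "translation": [0, 0, 0.01], "spin": 0.04},
  {"jaw": 0, "translation": [0, 0, 0.01], "spin": 0.04},
  {"jaw": 0, "translation": [0, 0, 0.01], "spin": 0.04},
  {"jaw": 0, "translation": [0, 0, 0.01], "spin": 0.04},
  {"jaw": 0, "translation": [0, 0, 0.01], "spin": 0.04},
  {"jaw": 0, "translation": [0, 0, 0.01], "spin": 0},
  {"jaw": 0, "translation": [0, 0, 0.01], "spin": 0},
  {"jaw": 0, "translation": [0, 0, 0], "spin": 0},
])

```text
time: 11.52
tool_pos: [511.0, -76.2, 78.8]
tcp_rot: [-180.0, 0.2, -0.5]
ft_force: [-0.8, -0.3, -0.5]
finger_gap: 0.1
grip_force: 0.0
```

Request:
carry_out([
  {"jaw": 0, "translation": [0.0001, 0.0036, 0], "spin": -0.05},
  {"jaw": 0, "translation": [0.0001, 0.0036, 0], "spin": -0.05},
  {"jaw": 0, "translation": [0.0001, 0.0036, 0], "spin": -0.05},
  {"jaw": 0, "translation": [0.0001, 0.0036, 0], "spin": -0.05},
  {"jaw": 0, "translation": [0.0001, 0.0036, 0], "spin": -0.05},
  {"jaw": 0, "translation": [0.0001, 0.0036, 0], "spin": -0.05},
  {"jaw": 0, "translation": [0.0001, 0.0036, 0], "spin": -0.05},
  {"jaw": 0, "translation": [0.0001, 0.0036, 0], "spin": -0.05},
])

```text
time: 12.18
tool_pos: [518.2, -105.0, 81.6]
tcp_rot: [-180.0, -0.0, 22.5]
ft_force: [-0.3, 1.4, 0.8]
finger_gap: 0.1
grip_force: 0.5
```

Request:
carry_out([
  {"jaw": 0, "translation": [0.0001, 0.0043, 0], "spin": -0.06},
  {"jaw": 0, "translation": [0.0001, 0.0043, 0], "spin": -0.06},
  {"jaw": 0, "translation": [0.0001, 0.0043, 0], "spin": -0.06},
  {"jaw": 0, "translation": [0.0001, 0.0043, 0], "spin": -0.06},
  {"jaw": 0, "translation": [0.0001, 0.0043, 0], "spin": -0.06},
  {"jaw": 0, "translation": [0.0001, 0.0043, 0], "spin": -0.06},
  {"jaw": 0, "translation": [0.0001, 0.0043, 0], "spin": -0.06},
  {"jaw": 0, "translation": [0.0001, 0.0043, 0], "spin": -0.06},
])

```text
time: 12.85
tool_pos: [538.0, -132.6, 81.5]
tcp_rot: [-180.0, -0.0, 50.1]
ft_force: [-0.7, 2.1, -0.4]
finger_gap: 0.2
grip_force: 0.5
```

Request:
carry_out([
  {"jaw": 0, "translation": [0.0001, 0.0022, 0], "spin": -0.03},
  {"jaw": 0, "translation": [0.0001, 0.0022, 0], "spin": -0.03},
  {"jaw": 0, "translation": [0.0001, 0.0022, 0], "spin": -0.03},
  {"jaw": 0, "translation": [0.0001, 0.0022, 0], "spin": -0.03},
  {"jaw": 0, "translation": [0.0001, 0.0022, 0], "spin": -0.03},
  {"jaw": 0, "translation": [0.0001, 0.0022, 0], "spin": -0.03},
  {"jaw": 0, "translation": [0.0001, 0.0022, 0], "spin": -0.03},
  {"jaw": 0, "translation": [0.0001, 0.0022, 0], "spin": -0.03},
])

```text
time: 13.52
tool_pos: [552.9, -141.8, 81.6]
tcp_rot: [-180.0, -0.0, 63.7]
ft_force: [-0.8, 0.6, 0.4]
finger_gap: 0.1
grip_force: 0.5
```

Request:
carry_out([
  {"jaw": 0, "translation": [0, 0.0007, 0], "spin": -0.01},
  {"jaw": 0, "translation": [0, 0.0007, 0], "spin": -0.01},
  {"jaw": 0, "translation": [0, 0.0007, 0], "spin": -0.01},
  {"jaw": 0, "translation": [0, 0.0007, 0], "spin": -0.01},
  {"jaw": 0, "translation": [0, 0.0007, 0], "spin": -0.01},
  {"jaw": 0, "translation": [0, 0.0007, 0], "spin": -0.01},
  {"jaw": 0, "translation": [0, 0, 0], "spin": 0},
  {"jaw": 0, "translation": [0, 0, 0], "spin": 0},
])

```text
time: 14.18
tool_pos: [556.7, -143.9, 81.3]
tcp_rot: [180.0, 0.0, 67.0]
ft_force: [0.1, 0.6, 1.0]
finger_gap: 0.1
grip_force: 0.2
```

Request:
carry_out([
  {"jaw": 0, "translation": [0, 0.0007, 0], "spin": -0.01},
  {"jaw": 0, "translation": [0, 0.0007, 0], "spin": -0.01},
  {"jaw": 0, "translation": [0, 0.0007, 0], "spin": -0.01},
  {"jaw": 0, "translation": [0, 0.0007, 0], "spin": -0.01},
  {"jaw": 0, "translation": [0, 0.0005, 0], "spin": 0},
  {"jaw": 0, "translation": [0, 0, 0], "spin": 0},
  {"jaw": 0, "translation": [0, 0, 0], "spin": 0},
  {"jaw": 0, "translation": [0, 0, 0], "spin": 0},
])

```text
time: 14.85
tool_pos: [557.7, -144.7, 80.9]
tcp_rot: [-179.7, 0.0, 69.4]
ft_force: [-12.1, 2.1, 7.5]
finger_gap: -0.1
grip_force: 6.0
```

The force rose to 12 N with the paddle where the stop should be. I draw back and rise.

Request:
carry_out([
  {"jaw": 0, "translation": [0, -0.005, 0], "spin": 0},
  {"jaw": 0, "translation": [0, -0.01, 0], "spin": 0},
  {"jaw": 0, "translation": [0, -0.015, 0], "spin": 0},
  {"jaw": 0, "translation": [0, -0.02, -0.01], "spin": 0},
  {"jaw": 0, "translation": [0, -0.02, -0.03], "spin": 0},
  {"jaw": 0, "translation": [0, -0.02, -0.03], "spin": 0},
  {"jaw": 0, "translation": [0.01, -0.02, -0.03], "spin": 0},
  {"jaw": 0, "translation": [0, 0, 0], "spin": 0},
])

```text
time: 15.52
tool_pos: [461.9, -96.3, 188.3]
tcp_rot: [179.4, -0.1, 69.4]
ft_force: [0.0, -0.4, 0.9]
finger_gap: 0.1
grip_force: 0.0
```

Request:
carry_out([
  {"jaw": 0, "translation": [-0.03, -0.01, -0.01], "spin": 0},
  {"jaw": 0, "translation": [-0.03, -0.01, -0.01], "spin": 0},
  {"jaw": 0, "translation": [-0.03, -0.01, -0.01], "spin": 0},
  {"jaw": 0, "translation": [-0.03, -0.01, -0.01], "spin": 0},
  {"jaw": 0, "translation": [-0.03, 0, 0], "spin": 0},
  {"jaw": 0, "translation": [-0.03, 0, 0], "spin": 0},
  {"jaw": 0, "translation": [-0.03, 0, 0], "spin": 0},
  {"jaw": 0, "translation": [0, 0, 0], "spin": 0},
])

```text
time: 16.18
tool_pos: [347.1, -283.4, 221.7]
tcp_rot: [179.9, 0.2, 69.1]
ft_force: [0.8, 0.9, 0.3]
finger_gap: -0.0
grip_force: 0.0
```

```bash
python3 m.py -95 t9; python3 - <<'E'
from h import *
p=r.snapshot("top");a=p["pixels"].astype(int);b,g,rr=a[...,0],a[...,1],a[...,2]
c=np.array([589.9,48.5])
m=((g-rr>15)&(g-b>5));y,x=np.nonzero(m[170:240,200:290]);print("green",len(x),at(p,(x.mean()+200,y.mean()+170),114) if len(x) else 0)
e=np.radians(-94.6);print("station",c+46*np.array([np.cos(e),np.sin(e)]))
E
```

```text
phi [-94.99] used [1, 2, 3, 4, 5] res [0.25 0.1  0.07 0.16 0.22]
[ 347.86876747 -281.37811191  221.5043915 ]
green 14 [587.28286481   2.44689659]
station [586.21084948   2.64817159]
```

View pics/t9.png

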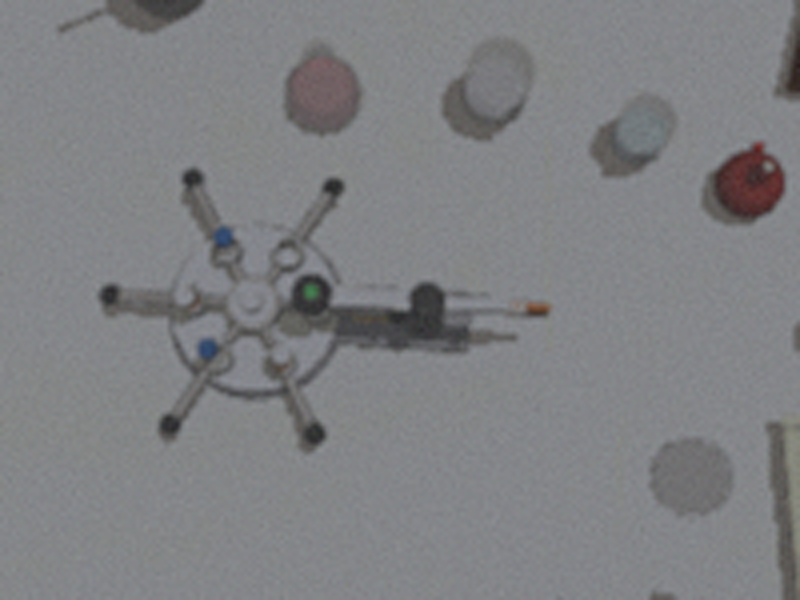

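The head at (311,292) lies over the hub–post line and hides the red vial. The measured head position is within about 1 mm of the station. The wheel is at −95.0° and the arm line at about −94.3°. The bystanders in the picture are where they stood.

```bash
python3 -c "
from bench import r
print(r.hand_in())"
```

```text
the job is handed in; nothing more can be done
None
```

I turned the red-capped vial to the reading station, to within about 0.7° of the line to the post. I then pushed the reading arm to its stop, with the head within about 1 mm of over the vial, drew the gripper back clear and handed the job in; no verdict was returned.

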